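# Shift the kitchen machine into low gear for the pasta roller

## Task

The kitchen machine on the counter is parked, its gear lever standing in the short middle notch of the H-shaped gate. With the fingertips push the lever out of the notch, along the cross channel and fully home into the low-gear slot for the pasta roller: the slot at the machine's front (the end with the round dial), on the side where the roller is mounted. Only push the lever, gently and without gripping it, enter no other slot, and leave everything else standing where it is.

Things in the scene. Friction and masses are not known exactly. Their poses are not given: they have to be found in the camera images.
- machine: white low motor base of the kitchen machine, fixed to the counter, 250 (x) x 180 (y) x 105 mm high; origin at the centre of its underside, z up. Its front end, which bears a round steel dial 40 mm wide (top 111 mm above the counter), is at -x of its own frame and roughly faces the robot. A steel gate plate 104 x 104 mm is on top, centred over the origin.
- gate_centre (a point): centre of the gate plate's top face, 105 mm above the counter; axes as the machine's. Slots 17 mm wide: a cross channel along y through the centre, and at each end of it (columns at y = +29 and -29 mm) a low-gear slot to the front (-x) and a high-gear slot to the back (+x), each ending 34 mm from the channel's middle line. Slot mouths have rounded corners.
- park_notch (a point): front end of the short park notch, on the plate's top face: the notch leaves the middle of the cross channel to the front only and ends here, 24 mm before the gate's centre. Behind the middle of the channel the plate is solid and stops the lever.
- pivot (a point): pivot of the lever, hidden inside the machine, 20 mm above the counter, straight below the gate's centre
- lever_grip (a point): a point on the axis of the lever's black plastic grip, 145 mm from the pivot; upright it is 165 mm above the counter. The grip is round, 18 to 29 mm in diameter, and spans 118 to 170 mm from the pivot; below it is a steel stem 10 mm in diameter. With cross = c and fore = f it lies at 145 mm * (sin f, cos f * sin c, cos f * cos c) from the pivot in the machine's frame.
- lever_top (a point): the centre of the top end of the lever's grip, 170 mm from the pivot. The ends of the slots are hard steel stops. Pushes of up to 10 N are plenty; 35 N between fingers and lever is rough.
- fore (a joint): lean of the lever along the machine's x, rad: 0 in the cross channel (play of about 0.05 either way), positive to the machine's back (+x), negative to its front. Fully home in a low-gear slot it reads about -0.34, in the park notch down to about -0.22. The lever stays where it is left; moving it takes about 2 N at the grip.
- cross (a joint): lean of the lever along the machine's y, rad: 0 upright in the middle, positive to the machine's +y side, negative to its -y side. The columns of the slots lie at +0.33 and -0.33, the ends of the cross channel (flush with the slots' outer walls) at about +0.37 and -0.37. About 2 N at the grip moves it.
- roller: pasta roller attachment, fixed: two parallel shiny metal rollers 40 mm in diameter lying side by side between two upright steel end plates, 100 x 170 x 105 mm high; origin at the centre of its underside. It stands against the machine's +y or its -y side, its origin 190 mm from the machine's; which side changes.
- mincer: mincer attachment, fixed, on the machine's other side: a lying steel drum 72 mm in diameter and 150 mm long with an upright feed tube 52 mm wide in its middle, 125 mm high; origin at the centre of its underside
- mug: white mug, 76 mm wide, 90 mm high, standing in front of the machine; loose, not to be disturbed; origin under its centre
- mill: dark wooden pepper mill, 54 mm wide, 130 mm high, behind the machine; loose, not to be disturbed; origin under its centre
- jar: glass jar with a steel cap, 72 mm wide, 100 mm high, behind the machine; loose, not to be disturbed; origin under its centre
- fruit_bowl: dark bowl heaped with fruit, 230 mm wide, 135 mm high; loose, not to be disturbed; origin under its centre
- canister: white ceramic canister, 100 mm wide, 130 mm high; loose, not to be disturbed; origin under its centre
- mixing_bowl: steel mixing bowl, 150 mm wide, 80 mm high; loose, not to be disturbed; origin under its centre
- spatula: spatula lying on a wooden board; loose, not to be disturbed; origin at its middle

How it is judged (in metres and radians):
On the way, in this order (a step that is already met when the one before it is completed fails the run):
1. the lever is out of the park notch, in the middle of the cross channel (value of joint fore above -0.07 rad and value of joint cross between -0.2 and 0.2 rad).
2. the lever is at the roller's end of the cross channel (value of joint fore between -0.12 and 0.12 rad and ((y of roller in the frame of machine above 0.05 m and value of joint cross above 0.26 rad) or (y of roller in the frame of machine below -0.05 m and value of joint cross below -0.26 rad))).
At the end, for the whole second after the job is handed in: the lever rests in the front slot on the roller's side, leaning at least 0.27 rad to the front (fully home is about 0.34) and at least 0.25 rad to the roller's side (value of joint fore below -0.27 rad and velocity of joint fore between -0.05 and 0.05 rad/s and ((y of roller in the frame of machine above 0.05 m and value of joint cross above 0.25 rad) or (y of roller in the frame of machine below -0.05 m and value of joint cross below -0.25 rad))); the robot touches nothing.
It fails at once if the lever enters a high-gear (back) slot: leans more than 0.2 rad to the back (value of joint fore above 0.2 rad).
It fails at once if the lever enters the low-gear slot of the other attachment (more than 0.2 rad to that side and to the front) (value of joint fore below -0.2 rad and ((y of roller in the frame of machine above 0.05 m and value of joint cross below -0.2 rad) or (y of roller in the frame of machine below -0.05 m and value of joint cross above 0.2 rad))).
It fails at once if the lever is gripped or shoved hard: more than 35 N between fingers and lever (contact force between the fingers and fore above 35 N).
It fails at once if a bystander is moved by more than 25 mm (distance of any of mug, mill, jar, fruit_bowl, canister, mixing_bowl, spatula from where it was at the start of the episode above 0.025 m).
It also fails if it takes over 61 s, if anything falls off the work surface, if the arm or the gripper's body presses on something with over 40 N, if the wrist force passes 120 N, or if a joint passes its speed limit or range.

## Robot

A 7-joint arm with a two-finger parallel gripper is mounted at the origin on the work surface. World frame = base frame: x ahead of the robot, y to its left, z up, the work surface at z = 0. Lengths are in m, angles in degrees, forces in N, time in s.
With the tool pointing down it reaches from about 0.4 to 0.9 m from the base axis. Payload 5.5 kg.
Tool frame: the origin (TCP) lies on the centre line of the jaws, within the pads' length; the fingertips stand 8 mm ahead of it and the grasp point (between the pads) lies 11 mm behind it; z points along the fingers, y is the line along which they close (so a half turn about z gives the same grasp; the last joint's range is limited). The gripper opens to 85 mm and grips with 20 to 120 N. Pads are 22 mm wide; open, the fingers measure 114 mm over their backs; the gripper's body (76 mm by 85 mm) begins 54 mm behind the grasp point. The pads swing forward as they close: fully open they stand 13 mm farther back than shut.
Start: joints at [-58.144, 28.699, -24.465, 88.831, 12.651, 65.22, -12.049], TCP at [0.188, 0.622, 0.239] pointing down, gripper open.
Joint ranges: [-164.97, 164.97], [-17.58, 116.51], [-87.97, 89.64], [11.32, 138.91], [-80.73, 260.73], [10.89, 115.49], [-147.41, 147.41]. Speed limits (degrees/s): [147.25, 147.25, 180, 180, 180, 180, 180].

## Interface

Orientations are given as [roll, pitch, yaw] about the fixed x, y, z axes, in that order (R = Rz(yaw) Ry(pitch) Rx(roll)).
In Python, from station import r, vision, job, nets gives the robot as it stands. The module is installed in compiled form; this text tells all that it offers.
- The arm moves only by the tool step_arm, never from a script. Its argument "increments" is a list of rows, each an object of numbers: "dx", "dy", "dz": the shift along the tool's x, y, z in cm; "wx", "wy", "wz": the turn, a rotation vector about the tool's x, y, z in degrees. In form: [{"dx": .., "dy": .., "dz": .., "wx": .., "wy": .., "wz": ..}, ...]. A call has 1 to 12 rows; each row shifts and turns the commanded pose from where the row before left it, along the tool's axes as they then stand; what a row does not reach is not made up. A row lasts 1/8 s, in which the tool goes at most 62.5 mm and 10.7 degrees, less where a joint would pass 70% of its speed; a pose out of reach is approached as far as the arm can. A call is refused whole if a number of a shift passes 6.25 or a number of a turn 10.7, either way. A call with a gripper value outside its range is refused whole. "gripper" is the finger opening in cm, from 0 to 8.54, set as the call begins (left out, the last holds). The fingers move at their own pace and stop on an object; "squeeze" is the grip in N (left out, the last holds). Time passes only in rows, so rows that do not move let the fingers close. It gives the time, the measured TCP pose, the force, the opening and the grip force at its end, in the units of the state.
- r.sense(): the state, without advancing time (a new reading comes with each control period).
- vision.camera(name): name is "side" or "top"; returns the picture (480x640x3 uint8, red, green, blue); there is no depth.
- vision.camera_params(name): a dict with "fx", "fy", "cx", "cy" (pixels), "k1" (the pictures are not rectified: a ray, as slopes to the right and down, at radius r is drawn at 1 + k1 r^2 times it, then the intrinsics apply), "eye" and "orientation" of the camera in the world. Camera axes: x right, y down, z forward; pixel columns grow to the right and rows downward; lengths in m; the calibration is good to about 2 mm. A picture is of the moment at which its call begins. camera_params takes no time and is no camera call.
- job.hand_in(): hands the job in; it is judged then, once.
Trained networks look in the newest picture that a camera, given by its name, has taken for a name from the list of things; names that differ only in an ending like _2 or _b are one class to them, and where a whole thing is asked for, a point or a joint stands for the part that bears it (a point fixed in the world has none). Each returns a list of dicts, best first, with "p" (0 to 1); they miss things now and then, are a little off and sometimes report something else, mostly with a low value. They report only what shows in the picture. A call takes as long as a camera call.
- nets.regions_of(camera, thing): "mask" (480x640 bool, what is visible of it) and "box" ([left, top, right, bottom] in pixels, round what is visible of it).
The state is a dict: "time": time; "joint_positions": joint angles; "joint_vel": joint speeds; "tau": joint torques, N m; "tcp_pos": TCP position; "eef_rot": TCP orientation; "ft_force": force on the tool from outside, world axes, zero at the start; "moment": the same for the moment, N m; "finger_gap": opening from 0.0 (shut) to 1.0 (fully open); "grasp_force": force on a finger pad.
Only numpy, scipy, OpenCV 4.12 (cv2) and the standard library are available. Lean on these libraries where they do the work, as an engineer would, in place of code of your own. Each camera call takes 0.05 s, during which the arm holds its last target. There are 200 camera calls.

## Working session

There is one attempt and no reset: what is moved stays moved. The work goes in short steps, Python scripts to look and compute and a tool call to move; the robot and the scene stay as the last step left them, time stands still between calls to the robot, and variables do not carry over. Pictures are saved under pics/ and viewed, at most 10 in all, crops included, and the job is handed in when it is done.

Besides the shell and the picture viewer there is one more tool, called after "Emit:" by a JSON object that holds its "name" and its "arguments". step_arm: Moves the arm, as the interface text tells. Its arguments: {"type":"object","properties":{"increments":{"type":"array"},"gripper":{"type":"number"},"squeeze":{"type":"number"}},"required":["increments"]}

```bash
mkdir -p pics
python3 - <<'E'
from station import r, vision, job, nets
import cv2, numpy as np
for c in("side","top"):
    im=vision.camera(c); cv2.imwrite(f"pics/{c}0.png",im[:,:,::-1]); print(c,vision.camera_params(c))
    for t in("machine","lever_grip","roller","mincer","mug"):
        for d in nets.regions_of(c,t)[:2]:
            ys,xs=np.nonzero(d["mask"]); print(t,round(d["p"],2),d["box"],xs.mean().round(1),ys.mean().round(1))
s=r.sense();print(s)
E
```

```text
side {'fx': 526.4908441570443, 'fy': 526.4908441570443, 'cx': 317.86755478613446, 'cy': 232.06184709453228, 'k1': -0.11433478937186055, 'eye': array([ 0.46653136, -1.03932493,  1.15370575]), 'orientation': array([-135.26251368,    0.50081816,   -8.45347399])}
machine 0.66 [240.1, 209.5, 344.4, 292.5] 290.4 246.5
lever_grip 0.52 [325.7, 196.8, 346.7, 233.1] 336.9 215.9
lever_grip 0.48 [274.3, 215.5, 285.1, 239.6] 281.4 224.6
roller 0.65 [287.6, 257.4, 351.6, 337.3] 316.2 297.0
mincer 0.69 [255.6, 183.7, 287.6, 224.6] 268.7 202.5
mincer 0.17 [256.8, 120.6, 321.6, 164.1] 288.2 140.9
mug 0.64 [197.2, 215.6, 234.4, 259.5] 215.4 235.9
mug 0.35 [259.5, 122.4, 322.4, 165.9] 288.5 141.4
top {'fx': 589.9808476916676, 'fy': 589.9808476916676, 'cx': 322.05348937833855, 'cy': 241.41777940131146, 'k1': -0.19371604746603974, 'eye': array([ 0.31276088, -0.02473062,  1.65784776]), 'orientation': array([-170.39227552,   -0.96784472,  -90.55161845])}
machine 0.96 [263.2, 209.0, 345.1, 311.9] 305.1 259.3
lever_grip 0.43 [302.6, 257.8, 312.9, 269.7] 306.9 263.0
roller 0.95 [337.3, 218.9, 405.3, 265.5] 37
[... 170 characters left out ...]
: 0.6, 'joint_positions': array([-58.14495085,  28.69643008, -24.464032  ,  88.83312186,
        12.65045484,  65.21803929, -12.04882111]), 'joint_vel': array([ 0.03968481, -0.05929537,  0.0028664 ,  0.05956424, -0.01854848,
       -0.13006554, -0.06820039]), 'tau': array([ 1.68124639e-03, -5.69028318e+01, -5.80599725e+00, -2.81197339e+01,
        1.27645777e-02,  2.13055515e-03, -1.81308042e-05]), 'tcp_pos': array([0.1875705 , 0.62234638, 0.23932815]), 'eef_rot': array([ 1.79996385e+02, -1.24408967e-03,  1.63226392e+02]), 'ft_force': array([-0.31844715, -0.81844175, -1.06474408]), 'moment': array([-0.03619587,  0.02875801,  0.03713329]), 'grasp_force': 0.0, 'finger_gap': 0.9997269729346415}
```

Run:
```python
import cv2
a=cv2.imread("pics/top0.png")[180:380,190:450]; cv2.imwrite("pics/t1.png",cv2.resize(a,(780,600),interpolation=cv2.INTER_CUBIC))
a=cv2.imread("pics/side0.png")[170:350,180:420]; cv2.imwrite("pics/s1.png",cv2.resize(a,(800,600),interpolation=cv2.INTER_CUBIC))
```

```text
(no output)
```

View pics/t1.png

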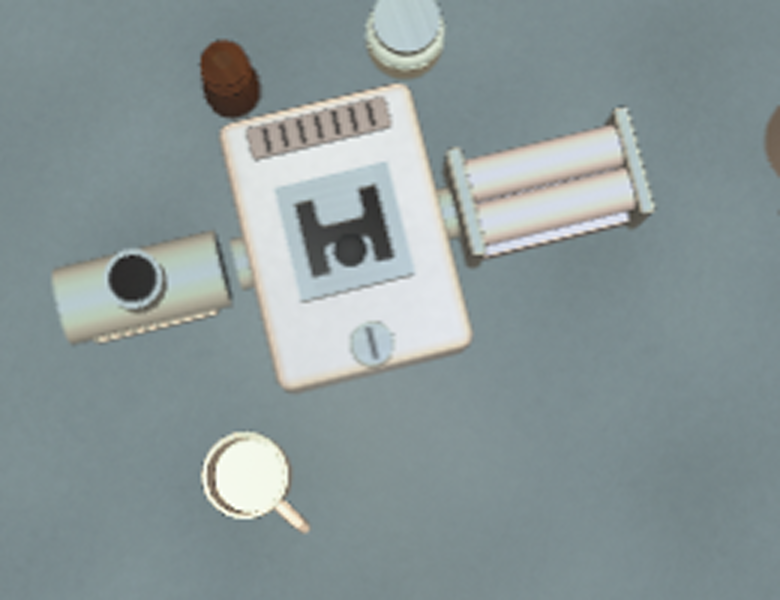

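View pics/s1.png

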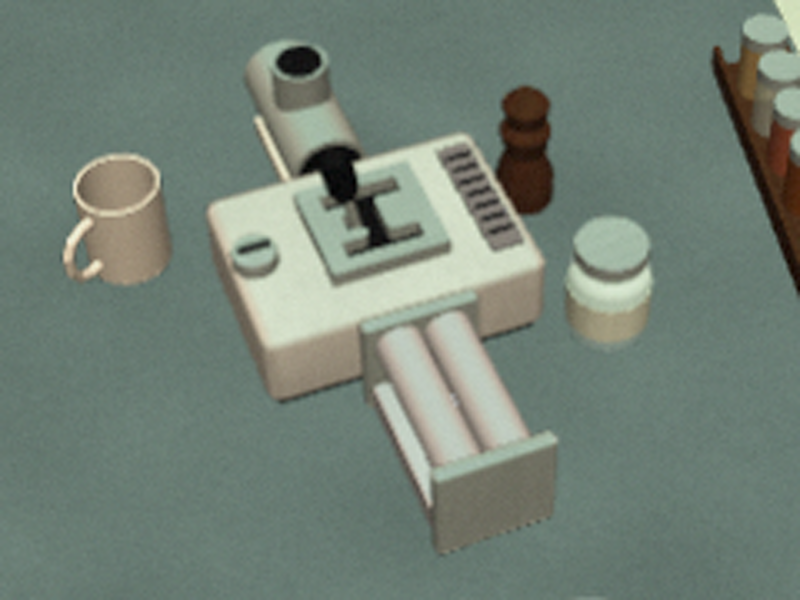

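View pics/top0.png

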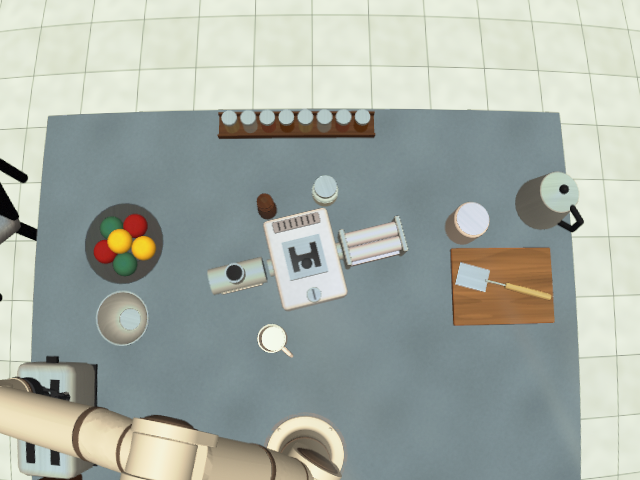

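The top crop shows the gate plate (corners at about (275,187), (387,163), (413,273), (302,300)). The dial is nearest the robot, the roller is on the right (world -y) and the lever stands in the middle notch. Next I convert these to world positions.

```bash
cat > h.py <<'E'
import numpy as np, cv2
from scipy.spatial.transform import Rotation as R
from station import r, vision, job, nets
def K(c):
    p=vision.camera_params(c); return p,np.array([[p["fx"],0,p["cx"]],[0,p["fy"],p["cy"]],[0,0,1]]),np.array([p["k1"],0,0,0,0.]),R.from_euler("xyz",p["orientation"],degrees=True).as_matrix()
def ray(c,uv,z):
    p,k,d,M=K(c); u=cv2.undistortPoints(np.array(uv,float).reshape(-1,1,2),k,d).reshape(-1,2)
    D=np.c_[u,np.ones(len(u))]@M.T; e=p["eye"]; return e+D*((z-e[2])/D[:,2])[:,None]
def proj(c,X):
    p,k,d,M=K(c); return cv2.projectPoints(np.array(X,float).reshape(-1,3),cv2.Rodrigues(M.T)[0],-M.T@p["eye"],k,d)[0].reshape(-1,2)
E
python3 - <<'E'
from h import *
t=lambda L:[(190+u/3,180+v/3) for u,v in L]
s=lambda L:[(180+u*.3,170+v*.3) for u,v in L]
P=ray("top",t([(275,187),(387,163),(413,273),(302,300)]),.105);print(P,P.mean(0))
Q=ray("top",t([(222,122),(408,84),(471,345),(285,390)]),.105);print(Q,Q.mean(0))
S=ray("side",s([(297,198),(407,163),(452,242),(332,278)]),.105);print(S,S.mean(0))
for A in(P,Q,S):
    d=(A[0]+A[1]-A[2]-A[3]);e=(A[0]+A[3]-A[1]-A[2]);print(np.degrees(np.arctan2(d[1],d[0])),np.degrees(np.arctan2(-e[0],e[1])),np.linalg.norm(d)/2,np.linalg.norm(e)/2)
print("top of lever",ray("top",t([(350,249)]),.186), ray("side",s([(330,165)]),.185))
print("mug",ray("top",t([(247,477)]),.09),"mill",ray("top",t([(224,60)]),.13),"jar",ray("top",t([(405,20)]),.1))
E
```

```text
[[ 0.5736453   0.05431377  0.105     ]
 [ 0.59466946 -0.04550926  0.105     ]
 [ 0.49581426 -0.06760047  0.105     ]
 [ 0.47258119  0.03043104  0.105     ]] [ 0.53417755 -0.00709123  0.105     ]
[[ 0.63299896  0.10197265  0.105     ]
 [ 0.66675196 -0.06502197  0.105     ]
 [ 0.43168228 -0.11789102  0.105     ]
 [ 0.39351767  0.04551617  0.105     ]] [ 0.53123772 -0.00885604  0.105     ]
[[ 0.47571416  0.02181001  0.105     ]
 [ 0.57325138  0.04969948  0.105     ]
 [ 0.59807229 -0.04947143  0.105     ]
 [ 0.49622009 -0.07424652  0.105     ]] [ 0.53581448 -0.01305212  0.105     ]
12.950721636591492 12.608688343723967 0.10256867256916186 0.10137198539275222
12.973267400570116 12.279862859440764 0.24349060268004255 0.16906914189758748
103.07103931771327 104.79559436414125 0.10021012347200006 0.1031136483179886
top of lever [[ 0.50690976 -0.01276266  0.186     ]] [[ 0.50414016 -0.02605032  0.185     ]]
mug [[0.31795604 0.07981231 0.09      ]] mill [[0.68399667 0.09864834 0.13      ]] jar [[ 0.72755733 -0.06307718  0.1       ]]
```

Emit:
{"name": "step_arm", "arguments": {"gripper": 0, "increments": [{"wz": -9.9}, {"wz": -9.9}, {"wz": -9.8}, {"dx": -0.65, "dy": -3.8}, {"dx": -0.65, "dy": -3.8}, {"dx": -0.65, "dy": -3.8}, {"dx": -0.65, "dy": -3.8}, {"dx": -0.65, "dy": -3.8}, {"dx": -0.65, "dy": -3.8}, {"dx": -0.65, "dy": -3.8}, {"dx": -0.65, "dy": -3.8}, {"dx": -0.65, "dy": -3.8}]}}

```text
invalid input
```

Emit:
{"name": "step_arm", "arguments": {"increments": [{"dx": -0.65, "dy": -3.8}, {"dx": -0.65, "dy": -3.8}, {"dx": -0.65, "dy": -3.8}, {"dx": -0.65, "dy": -3.8}, {"dx": -0.65, "dy": -3.8}, {"dx": -0.65, "dy": -3.8}, {"dx": -0.65, "dy": -3.8}, {"dx": -0.65, "dy": -3.8}, {"dy": -1.5}, {"dx": 0}]}}

```text
invalid input
```

```bash
cat >> h.py <<'E'
C=np.array([.534,-.009]);yaw=np.radians(12.8)
def show(n=None):
    s=r.sense();c,q=np.cos(yaw),np.sin(yaw);d=s["tcp_pos"][:2]-C
    f=s["ft_force"]; g=lambda v:np.round([c*v[0]+q*v[1],-q*v[0]+c*v[1]],4)
    print("t",round(s["time"],2),"machine xy",g(d),"z",s["tcp_pos"][2].round(4),"rot",s["eef_rot"].round(1),"F machine",g(f).round(1),f[2].round(1))
E
python3 - <<'E'
from h import *
show()
for c in("side","top"):
    im=vision.camera(c)[:,:,::-1]; cv2.imwrite(f"pics/{c}2.png",im)
a=cv2.imread("pics/side2.png")[150:350,180:420];b=cv2.imread("pics/top2.png")[180:380,200:440]
cv2.imwrite("pics/m2.png",cv2.resize(np.vstack([a,b]),None,fx=1.5,fy=1.5,interpolation=cv2.INTER_CUBIC))
E
```

```text
t 0.6 machine xy [-0.1979  0.6924] z 0.2393 rot [180.   -0.  163.2] F machine [-0.5 -0.7] -1.1
```

View pics/m2.png

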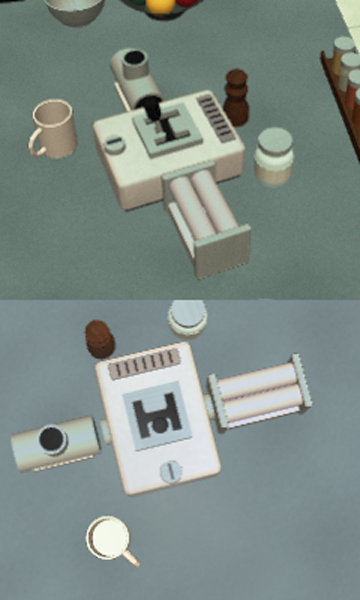

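The moves were refused and the arm hasn't moved; the pictures show the same scene as before. Each row probably needs all six numbers.

Emit:
{"name": "step_arm", "arguments": {"gripper": 0, "increments": [{"dx": 0, "dy": 0, "dz": 0, "wx": 0, "wy": 0, "wz": -9.9}, {"dx": 0, "dy": 0, "dz": 0, "wx": 0, "wy": 0, "wz": -9.9}, {"dx": 0, "dy": 0, "dz": 0, "wx": 0, "wy": 0, "wz": -9.8}, {"dx": -0.65, "dy": -3.8, "dz": 0, "wx": 0, "wy": 0, "wz": 0}, {"dx": -0.65, "dy": -3.8, "dz": 0, "wx": 0, "wy": 0, "wz": 0}, {"dx": -0.65, "dy": -3.8, "dz": 0, "wx": 0, "wy": 0, "wz": 0}, {"dx": -0.65, "dy": -3.8, "dz": 0, "wx": 0, "wy": 0, "wz": 0}, {"dx": -0.65, "dy": -3.8, "dz": 0, "wx": 0, "wy": 0, "wz": 0}, {"dx": -0.65, "dy": -3.8, "dz": 0, "wx": 0, "wy": 0, "wz": 0}, {"dx": -0.65, "dy": -3.8, "dz": 0, "wx": 0, "wy": 0, "wz": 0}, {"dx": -0.65, "dy": -3.8, "dz": 0, "wx": 0, "wy": 0, "wz": 0}, {"dx": -0.65, "dy": -3.8, "dz": 0, "wx": 0, "wy": 0, "wz": 0}]}}

```text
time: 2.2
tcp_pos: [0.321, 0.3007, 0.2396]
eef_rot: [180.0, 0.0, -167.2]
ft_force: [0.8, -0.6, 0.1]
finger_gap: -0.003
grasp_force: 0.0
```

Emit:
{"name": "step_arm", "arguments": {"increments": [{"dx": -0.65, "dy": -3.8, "dz": 0, "wx": 0, "wy": 0, "wz": 0}, {"dx": -0.65, "dy": -3.8, "dz": 0, "wx": 0, "wy": 0, "wz": 0}, {"dx": -0.65, "dy": -3.8, "dz": 0, "wx": 0, "wy": 0, "wz": 0}, {"dx": -0.65, "dy": -3.8, "dz": 0, "wx": 0, "wy": 0, "wz": 0}, {"dx": -0.65, "dy": -3.8, "dz": 0, "wx": 0, "wy": 0, "wz": 0}, {"dx": -0.65, "dy": -3.8, "dz": 0, "wx": 0, "wy": 0, "wz": 0}, {"dx": -0.65, "dy": -3.8, "dz": 0, "wx": 0, "wy": 0, "wz": 0}, {"dx": -0.65, "dy": -3.8, "dz": 0, "wx": 0, "wy": 0, "wz": 0}, {"dx": -0.5, "dy": -3.3, "dz": 0, "wx": 0, "wy": 0, "wz": 0}, {"dx": 0, "dy": 0, "dz": 0, "wx": 0, "wy": 0, "wz": 0}]}}

```text
time: 3.45
tcp_pos: [0.4516, -0.0166, 0.2395]
eef_rot: [-180.0, 0.0, -167.4]
ft_force: [-0.0, 1.3, -0.7]
finger_gap: -0.001
grasp_force: 0.0
```

```bash
cat >> h.py <<'E'
def pic(n,f=2):
    a=vision.camera("side")[170:310,220:380,::-1];b=vision.camera("top")[200:340,240:400,::-1]
    cv2.imwrite(n,cv2.resize(np.hstack([a,b]),None,fx=2.5,fy=2.5,interpolation=cv2.INTER_CUBIC))
E
python3 - <<'E'
from h import *
show(); pic("pics/p3.png")
E
```

```text
t 3.45 machine xy [-0.082   0.0108] z 0.2395 rot [-180.     0.  -167.4] F machine [0.2 1.2] -0.7
```

View pics/p3.png

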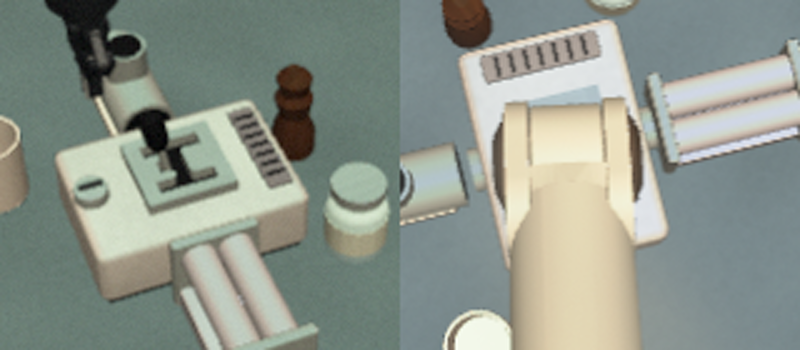

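The side view shows the closed fingers hovering just in front of the lever. The arm hides the lever in the top view.

Emit:
{"name": "step_arm", "arguments": {"increments": [{"dx": 0.3, "dy": -1.1, "dz": 0, "wx": 0, "wy": 0, "wz": 0}, {"dx": 0, "dy": 0, "dz": 2.1, "wx": 0, "wy": 0, "wz": 0}, {"dx": 0, "dy": 0, "dz": 2.1, "wx": 0, "wy": 0, "wz": 0}, {"dx": 0, "dy": 0, "dz": 2.1, "wx": 0, "wy": 0, "wz": 0}, {"dx": 0, "dy": 0, "dz": 2.1, "wx": 0, "wy": 0, "wz": 0}, {"dx": 0, "dy": 0, "dz": 0, "wx": 0, "wy": 0, "wz": 0}]}}

```text
time: 4.3
tcp_pos: [0.4489, -0.0252, 0.1541]
eef_rot: [179.9, -0.2, -167.1]
ft_force: [0.6, 0.0, 0.6]
finger_gap: -0.001
grasp_force: 0.0
```

Emit:
{"name": "step_arm", "arguments": {"increments": [{"dx": -0.5, "dy": 0, "dz": 0, "wx": 0, "wy": 0, "wz": 0}, {"dx": -0.5, "dy": 0, "dz": 0, "wx": 0, "wy": 0, "wz": 0}, {"dx": -0.5, "dy": 0, "dz": 0, "wx": 0, "wy": 0, "wz": 0}]}}

```text
time: 4.68
tcp_pos: [0.4661, -0.022, 0.1561]
eef_rot: [-180.0, 0.1, -167.2]
ft_force: [-1.0, 1.0, 0.8]
finger_gap: -0.002
grasp_force: 0.0
```

```bash
python3 -c "
from h import *
show()"
```

```text
t 4.67 machine xy [-0.0691  0.0024] z 0.1561 rot [-1.800e+02  1.000e-01 -1.672e+02] F machine [-0.8  1.2] 0.8
```

Emit:
{"name": "step_arm", "arguments": {"increments": [{"dx": -0.4, "dy": -0.1, "dz": 0, "wx": 0, "wy": 0, "wz": 0}, {"dx": -0.4, "dy": -0.1, "dz": 0, "wx": 0, "wy": 0, "wz": 0}, {"dx": -0.4, "dy": 0, "dz": 0, "wx": 0, "wy": 0, "wz": 0}, {"dx": -0.4, "dy": 0, "dz": 0, "wx": 0, "wy": 0, "wz": 0}]}}

```text
time: 5.18
tcp_pos: [0.4813, -0.0205, 0.1552]
eef_rot: [180.0, -0.0, -167.2]
ft_force: [0.3, 0.7, 0.3]
finger_gap: -0.002
grasp_force: 0.0
```

Emit:
{"name": "step_arm", "arguments": {"increments": [{"dx": -0.4, "dy": 0, "dz": 0, "wx": 0, "wy": 0, "wz": 0}, {"dx": -0.4, "dy": 0, "dz": 0, "wx": 0, "wy": 0, "wz": 0}, {"dx": -0.4, "dy": 0, "dz": 0, "wx": 0, "wy": 0, "wz": 0}]}}

```text
time: 5.55
tcp_pos: [0.4924, -0.0179, 0.1551]
eef_rot: [180.0, -0.1, -167.2]
ft_force: [-2.5, -1.0, 1.8]
finger_gap: -0.002
grasp_force: 1.2
```

```bash
python3 -c "
from h import *
show();pic('pics/p4.png')"
```

```text
t 5.55 machine xy [-0.0426  0.0005] z 0.1551 rot [ 1.800e+02 -1.000e-01 -1.672e+02] F machine [-2.7 -0.4] 1.8
```

View pics/p4.png

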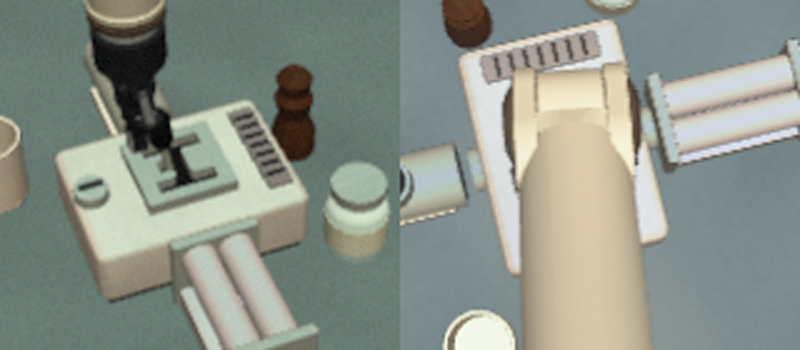

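Emit:
{"name": "step_arm", "arguments": {"increments": [{"dx": -0.4, "dy": 0, "dz": 0, "wx": 0, "wy": 0, "wz": 0}, {"dx": -0.3, "dy": 0, "dz": 0, "wx": 0, "wy": 0, "wz": 0}, {"dx": -0.3, "dy": 0, "dz": 0, "wx": 0, "wy": 0, "wz": 0}, {"dx": 0, "dy": 0, "dz": 0, "wx": 0, "wy": 0, "wz": 0}]}}

```text
time: 6.15
tcp_pos: [0.5029, -0.0155, 0.1553]
eef_rot: [180.0, 0.0, -167.2]
ft_force: [-1.3, 0.2, 1.0]
finger_gap: 0.001
grasp_force: 0.7
```

Emit:
{"name": "step_arm", "arguments": {"increments": [{"dx": -0.2, "dy": 0, "dz": 0, "wx": 0, "wy": 0, "wz": 0}, {"dx": -0.2, "dy": 0, "dz": 0, "wx": 0, "wy": 0, "wz": 0}, {"dx": 0, "dy": 0, "dz": 0, "wx": 0, "wy": 0, "wz": 0}]}}

```text
time: 6.52
tcp_pos: [0.5067, -0.0147, 0.1553]
eef_rot: [180.0, 0.0, -167.2]
ft_force: [-2.2, -0.5, 0.8]
finger_gap: -0.004
grasp_force: 0.8
```

```bash
python3 -c "
from h import *
show();pic('pics/p5.png')
for d in nets.regions_of('side','lever_grip')[:2]:
  ys,xs=np.nonzero(d['mask']);print(d['p'],d['box'],xs.mean(),ys.mean())
m=lambda f,c,L: np.r_[C,0.02]+L*(np.array([[np.cos(yaw),-np.sin(yaw),0],[np.sin(yaw),np.cos(yaw),0],[0,0,1]])@[np.sin(f),np.cos(f)*np.sin(c),np.cos(f)*np.cos(c)])
for f in(-.22,-.1,0,.05): print(f,proj('side',[m(f,0,.118),m(f,0,.145),m(f,0,.17)]).round(1).tolist())
"
```

```text
t 6.53 machine xy [-0.0279  0.0005] z 0.1553 rot [ 180.     0.  -167.2] F machine [-2.2 -0. ] 0.8
0.18 [196.3, 216.4, 233.9, 255.6] 215.46233230134158 236.19401444788443
-0.22 [[281.4, 229.6], [278.8, 223.3], [276.3, 217.2]]
-0.1 [[286.2, 227.7], [284.8, 220.9], [283.4, 214.4]]
0 [[290.3, 226.4], [289.8, 219.3], [289.4, 212.6]]
0.05 [[292.3, 225.9], [292.3, 218.7], [292.4, 211.8]]
```

View pics/p5.png

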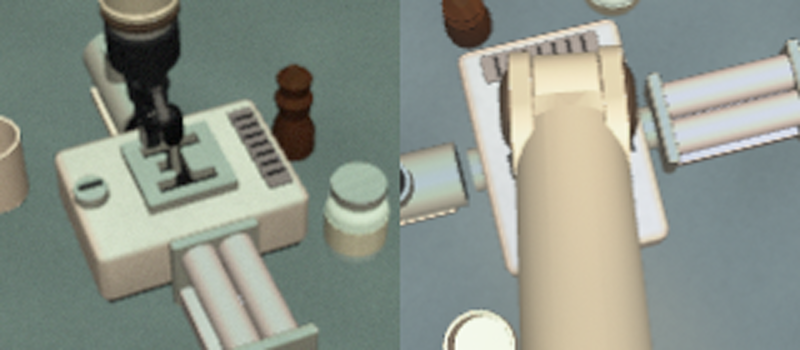

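The side view shows the lever nearly upright, with its grip at about (289,222). I push a little more to find the back wall.

Emit:
{"name": "step_arm", "arguments": {"increments": [{"dx": -0.2, "dy": 0, "dz": 0, "wx": 0, "wy": 0, "wz": 0}, {"dx": -0.2, "dy": 0, "dz": 0, "wx": 0, "wy": 0, "wz": 0}, {"dx": 0, "dy": 0, "dz": 0, "wx": 0, "wy": 0, "wz": 0}]}}

```text
time: 7.05
tcp_pos: [0.5106, -0.0138, 0.1553]
eef_rot: [180.0, 0.0, -167.2]
ft_force: [-1.8, -0.2, 1.5]
finger_gap: 0.002
grasp_force: 0.8
```

Emit:
{"name": "step_arm", "arguments": {"increments": [{"dx": -0.2, "dy": 0, "dz": 0, "wx": 0, "wy": 0, "wz": 0}, {"dx": 0, "dy": 0, "dz": 0, "wx": 0, "wy": 0, "wz": 0}]}}

```text
time: 7.3
tcp_pos: [0.5125, -0.0134, 0.1553]
eef_rot: [180.0, 0.0, -167.2]
ft_force: [-1.1, 0.1, 0.8]
finger_gap: 0.002
grasp_force: 0.8
```

Emit:
{"name": "step_arm", "arguments": {"increments": [{"dx": -0.2, "dy": 0, "dz": 0, "wx": 0, "wy": 0, "wz": 0}, {"dx": 0, "dy": 0, "dz": 0, "wx": 0, "wy": 0, "wz": 0}]}}

```text
time: 7.55
tcp_pos: [0.5144, -0.0129, 0.1553]
eef_rot: [180.0, 0.0, -167.2]
ft_force: [-2.6, 0.4, 1.3]
finger_gap: -0.0
grasp_force: 0.8
```

Emit:
{"name": "step_arm", "arguments": {"increments": [{"dx": -0.2, "dy": 0, "dz": 0, "wx": 0, "wy": 0, "wz": 0}, {"dx": 0, "dy": 0, "dz": 0, "wx": 0, "wy": 0, "wz": 0}]}}

```text
time: 7.8
tcp_pos: [0.5164, -0.0125, 0.1553]
eef_rot: [180.0, 0.0, -167.2]
ft_force: [-1.0, -0.4, 1.2]
finger_gap: -0.001
grasp_force: 0.8
```

Emit:
{"name": "step_arm", "arguments": {"increments": [{"dx": -0.2, "dy": 0, "dz": 0, "wx": 0, "wy": 0, "wz": 0}, {"dx": 0, "dy": 0, "dz": 0, "wx": 0, "wy": 0, "wz": 0}]}}

```text
time: 8.05
tcp_pos: [0.5182, -0.012, 0.1553]
eef_rot: [180.0, -0.0, -167.2]
ft_force: [-2.0, -0.1, 1.5]
finger_gap: -0.0
grasp_force: 1.0
```

```bash
python3 -c "
from h import *
show();a=vision.camera('side')[190:260,250:330,::-1];cv2.imwrite('pics/p6.png',cv2.resize(a,None,fx=8,fy=8,interpolation=cv2.INTER_CUBIC))"
```

```text
t 8.05 machine xy [-0.0161  0.0005] z 0.1553 rot [ 180.    -0.  -167.2] F machine [-2.   0.3] 1.5
```

View pics/p6.png

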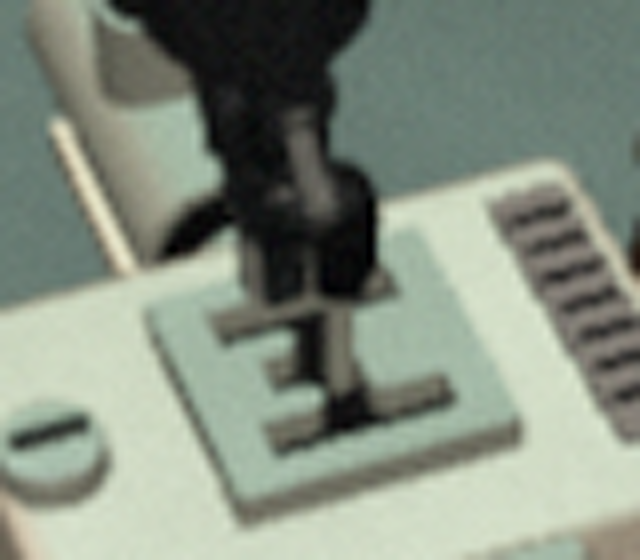

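```bash
cat >> h.py <<'E'
RM=np.array([[np.cos(yaw),-np.sin(yaw),0],[np.sin(yaw),np.cos(yaw),0],[0,0,1]])
def m(f,c,L): return np.r_[C,0.02]+L*(RM@[np.sin(f),np.cos(f)*np.sin(c),np.cos(f)*np.cos(c)])
def w(x,y,z): return np.r_[C,0]+RM@[x,y,z]
E
python3 -c "
from h import *
q=lambda X:((proj('side',X)-[250,190])*8).round(0).tolist()
for f in(0,.05,.1):print(f,q([m(f,0,.07),m(f,0,.085),m(f,0,.118),m(f,0,.17)]))
print('plate',q([w(sx*.052,sy*.052,.105) for sx,sy in((-1,1),(1,1),(1,-1),(-1,-1))]))
print('front slot ends',q([w(-.034,.029,.105),w(.034,.029,.105),w(-.034,-.029,.105),w(.034,-.029,.105),w(-.024,0,.105),w(.0085,0,.105)]))
"
```

```text
0 [[328.0, 388.0], [326.0, 358.0], [322.0, 291.0], [315.0, 181.0]]
0.05 [[338.0, 386.0], [338.0, 355.0], [338.0, 287.0], [339.0, 175.0]]
0.1 [[347.0, 384.0], [349.0, 353.0], [355.0, 283.0], [363.0, 170.0]]
plate [[140.0, 300.0], [415.0, 225.0], [519.0, 419.0], [232.0, 501.0]]
front slot ends [[208.0, 329.0], [390.0, 279.0], [261.0, 441.0], [447.0, 388.0], [261.0, 377.0], [349.0, 352.0]]
```

The model overlay agrees with fore ≈ 0.05 at the back wall of the channel, so the lever is out of the notch. Next I back off and go round to its +y side.

Emit:
{"name": "step_arm", "arguments": {"increments": [{"dx": 1.5, "dy": 0, "dz": 0, "wx": 0, "wy": 0, "wz": 0}, {"dx": 1.5, "dy": 0, "dz": 0, "wx": 0, "wy": 0, "wz": 0}, {"dx": 0, "dy": 2, "dz": 0, "wx": 0, "wy": 0, "wz": 0}, {"dx": 0, "dy": 2, "dz": 0, "wx": 0, "wy": 0, "wz": 0}, {"dx": 0, "dy": 2, "dz": 0.4, "wx": 0, "wy": 0, "wz": 0}, {"dx": -1.7, "dy": 0, "dz": 0, "wx": 0, "wy": 0, "wz": 0}, {"dx": -1.7, "dy": 0, "dz": 0, "wx": 0, "wy": 0, "wz": 0}, {"dx": -1.7, "dy": 0, "dz": 0, "wx": 0, "wy": 0, "wz": 0}, {"dx": 0, "dy": 0, "dz": 0, "wx": 0, "wy": 0, "wz": 0}]}}

```text
time: 9.22
tcp_pos: [0.5255, 0.051, 0.1514]
eef_rot: [180.0, 0.0, -167.2]
ft_force: [0.6, -0.3, -0.1]
finger_gap: 0.003
grasp_force: 0.0
```

```bash
python3 -c "
from h import *
show()"
```

```text
t 9.22 machine xy [0.005  0.0604] z 0.1514 rot [ 180.     0.  -167.2] F machine [ 0.5 -0.5] -0.1
```

Now I push toward -y, expecting contact at y ≈ 0.03.

Emit:
{"name": "step_arm", "arguments": {"increments": [{"dx": 0, "dy": -0.7, "dz": 0, "wx": 0, "wy": 0, "wz": 0}, {"dx": 0, "dy": -0.7, "dz": 0, "wx": 0, "wy": 0, "wz": 0}, {"dx": 0, "dy": -0.7, "dz": 0, "wx": 0, "wy": 0, "wz": 0}, {"dx": 0, "dy": -0.4, "dz": 0, "wx": 0, "wy": 0, "wz": 0}, {"dx": 0, "dy": -0.4, "dz": 0, "wx": 0, "wy": 0, "wz": 0}, {"dx": 0, "dy": -0.4, "dz": 0, "wx": 0, "wy": 0, "wz": 0}]}}

```text
time: 9.98
tcp_pos: [0.5327, 0.019, 0.1514]
eef_rot: [180.0, 0.0, -167.2]
ft_force: [-0.5, 0.9, 2.5]
finger_gap: 0.001
grasp_force: 1.6
```

Emit:
{"name": "step_arm", "arguments": {"increments": [{"dx": 0, "dy": -0.4, "dz": 0, "wx": 0, "wy": 0, "wz": 0}, {"dx": 0, "dy": -0.4, "dz": 0, "wx": 0, "wy": 0, "wz": 0}, {"dx": 0, "dy": -0.4, "dz": 0, "wx": 0, "wy": 0, "wz": 0}, {"dx": 0, "dy": -0.4, "dz": 0, "wx": 0, "wy": 0, "wz": 0}]}}

```text
time: 10.48
tcp_pos: [0.5362, 0.0031, 0.1512]
eef_rot: [180.0, -0.0, -167.2]
ft_force: [-0.5, 1.4, 0.6]
finger_gap: 0.004
grasp_force: 0.7
```

```bash
python3 -c "
from h import *
show();a=vision.camera('side')[190:260,250:330,::-1];cv2.imwrite('pics/p7.png',cv2.resize(a,None,fx=8,fy=8,interpolation=cv2.INTER_CUBIC))"
```

```text
t 10.47 machine xy [0.0048 0.0113] z 0.1512 rot [ 180.    -0.  -167.2] F machine [-0.2  1.5] 0.6
```

View pics/p7.png

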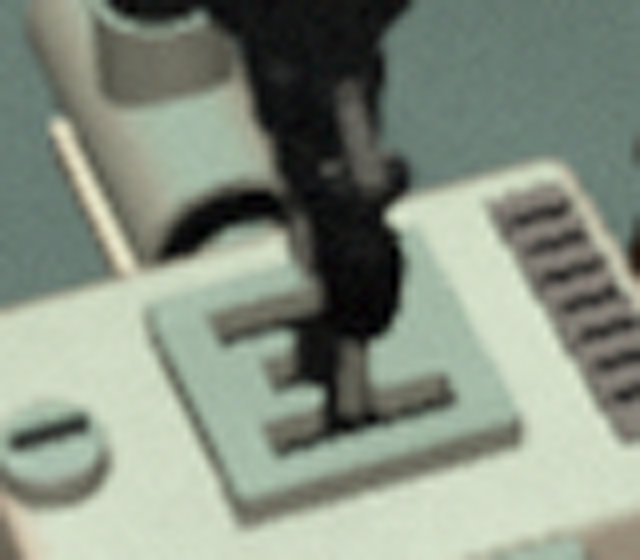

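The lever is leaning toward the roller: its grip bottom is at about (355,335) in the crop and the stem is in the channel. I keep pushing.

Emit:
{"name": "step_arm", "arguments": {"increments": [{"dx": 0, "dy": -0.4, "dz": 0, "wx": 0, "wy": 0, "wz": 0}, {"dx": 0, "dy": -0.4, "dz": 0, "wx": 0, "wy": 0, "wz": 0}, {"dx": 0, "dy": -0.4, "dz": 0, "wx": 0, "wy": 0, "wz": 0}, {"dx": 0, "dy": -0.4, "dz": 0, "wx": 0, "wy": 0, "wz": 0}, {"dx": 0, "dy": 0, "dz": 0, "wx": 0, "wy": 0, "wz": 0}]}}

```text
time: 11.15
tcp_pos: [0.5397, -0.0129, 0.1512]
eef_rot: [-180.0, -0.0, -167.2]
ft_force: [-1.4, 1.3, -0.5]
finger_gap: -0.001
grasp_force: 0.5
```

Emit:
{"name": "step_arm", "arguments": {"increments": [{"dx": 0, "dy": -0.3, "dz": 0, "wx": 0, "wy": 0, "wz": 0}, {"dx": 0, "dy": -0.2, "dz": 0, "wx": 0, "wy": 0, "wz": 0}, {"dx": 0, "dy": -0.2, "dz": 0, "wx": 0, "wy": 0, "wz": 0}, {"dx": 0, "dy": 0, "dz": 0, "wx": 0, "wy": 0, "wz": 0}]}}

```text
time: 11.65
tcp_pos: [0.5413, -0.0194, 0.1513]
eef_rot: [-180.0, -0.0, -167.2]
ft_force: [0.3, 2.0, -0.6]
finger_gap: 0.006
grasp_force: 0.7
```

Emit:
{"name": "step_arm", "arguments": {"increments": [{"dx": 0, "dy": -0.2, "dz": 0, "wx": 0, "wy": 0, "wz": 0}, {"dx": 0, "dy": 0, "dz": 0, "wx": 0, "wy": 0, "wz": 0}]}}

```text
time: 11.9
tcp_pos: [0.5418, -0.0213, 0.1513]
eef_rot: [-180.0, 0.0, -167.2]
ft_force: [0.2, 1.3, -0.9]
finger_gap: -0.0
grasp_force: 0.7
```

```bash
python3 -c "
from h import *
show();a=vision.camera('side')[190:260,250:330,::-1];cv2.imwrite('pics/p8.png',cv2.resize(a,None,fx=8,fy=8,interpolation=cv2.INTER_CUBIC))
q=lambda X:((proj('side',X)-[250,190])*8+[8,10]).round(0).tolist()
for f in(0,.05):
  for c in (-.25,-.3,-.35): print(f,c,q([m(f,c,.085),m(f,c,.118)]))
"
```

```text
t 11.9 machine xy [ 0.0049 -0.0137] z 0.1513 rot [-180.     0.  -167.2] F machine [0.4 1.2] -0.9
0 -0.25 [[355.0, 414.0], [359.0, 365.0]]
0 -0.3 [[359.0, 424.0], [365.0, 379.0]]
0 -0.35 [[363.0, 435.0], [370.0, 394.0]]
0.05 -0.25 [[366.0, 411.0], [375.0, 361.0]]
0.05 -0.3 [[370.0, 421.0], [381.0, 375.0]]
0.05 -0.35 [[374.0, 432.0], [387.0, 390.0]]
```

View pics/p8.png

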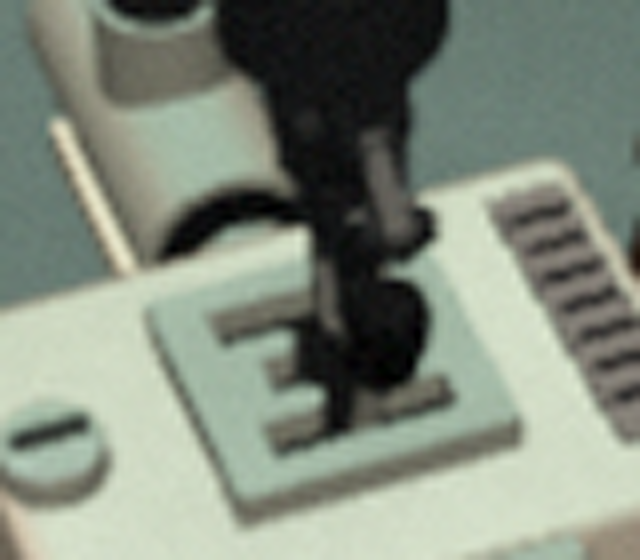

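The grip bottom is at about (375,385), so cross ≈ -0.3. I push until I feel the channel's end.

Emit:
{"name": "step_arm", "arguments": {"increments": [{"dx": 0, "dy": -0.2, "dz": 0, "wx": 0, "wy": 0, "wz": 0}, {"dx": 0, "dy": -0.2, "dz": 0, "wx": 0, "wy": 0, "wz": 0}, {"dx": 0, "dy": 0, "dz": 0, "wx": 0, "wy": 0, "wz": 0}]}}

```text
time: 12.32
tcp_pos: [0.5427, -0.0253, 0.1513]
eef_rot: [-180.0, 0.0, -167.2]
ft_force: [0.5, 1.9, -0.9]
finger_gap: -0.002
grasp_force: 0.7
```

Emit:
{"name": "step_arm", "arguments": {"increments": [{"dx": 0, "dy": -0.2, "dz": 0, "wx": 0, "wy": 0, "wz": 0}, {"dx": 0, "dy": 0, "dz": 0, "wx": 0, "wy": 0, "wz": 0}]}}

```text
time: 12.58
tcp_pos: [0.5431, -0.0267, 0.1513]
eef_rot: [180.0, -0.0, -167.2]
ft_force: [-0.6, 2.3, -0.5]
finger_gap: 0.008
grasp_force: 1.1
```

Emit:
{"name": "step_arm", "arguments": {"increments": [{"dx": 0, "dy": -0.1, "dz": 0, "wx": 0, "wy": 0, "wz": 0}, {"dx": 0, "dy": 0, "dz": 0, "wx": 0, "wy": 0, "wz": 0}]}}

```text
time: 12.82
tcp_pos: [0.5431, -0.0272, 0.1512]
eef_rot: [180.0, -0.0, -167.1]
ft_force: [-1.4, 4.9, -1.5]
finger_gap: -0.003
grasp_force: 2.1
```

The channel end is reached: force is up to 5 N and the fingers have stopped. Now I go round behind the lever.

Emit:
{"name": "step_arm", "arguments": {"increments": [{"dx": 0, "dy": 1.3, "dz": 0, "wx": 0, "wy": 0, "wz": 0}, {"dx": 0, "dy": 1.3, "dz": 0, "wx": 0, "wy": 0, "wz": 0}, {"dx": -2, "dy": 0, "dz": 0, "wx": 0, "wy": 0, "wz": 0}, {"dx": -2, "dy": 0, "dz": 0, "wx": 0, "wy": 0, "wz": 0}, {"dx": -1.7, "dy": 0, "dz": 0, "wx": 0, "wy": 0, "wz": 0}, {"dx": 0, "dy": -1.8, "dz": 0, "wx": 0, "wy": 0, "wz": 0}, {"dx": 0, "dy": -1.8, "dz": 0, "wx": 0, "wy": 0, "wz": 0}, {"dx": 0, "dy": -1.8, "dz": 0, "wx": 0, "wy": 0, "wz": 0}, {"dx": 0, "dy": 0, "dz": 0, "wx": 0, "wy": 0, "wz": 0}]}}

```text
time: 13.95
tcp_pos: [0.6049, -0.0462, 0.1513]
eef_rot: [-179.9, -0.0, -167.5]
ft_force: [-0.8, -0.0, 0.1]
finger_gap: 0.003
grasp_force: 0.0
```

```bash
python3 -c "
from h import *
show()"
```

```text
t 13.95 machine xy [ 0.0609 -0.052 ] z 0.1513 rot [-179.9   -0.  -167.5] F machine [-0.8  0.1] 0.1
```

Emit:
{"name": "step_arm", "arguments": {"increments": [{"dx": 0.7, "dy": 0, "dz": 0, "wx": 0, "wy": 0, "wz": 0}, {"dx": 0.7, "dy": 0, "dz": 0, "wx": 0, "wy": 0, "wz": 0}, {"dx": 0.4, "dy": 0, "dz": 0, "wx": 0, "wy": 0, "wz": 0}, {"dx": 0.4, "dy": 0, "dz": 0, "wx": 0, "wy": 0, "wz": 0}, {"dx": 0.4, "dy": 0, "dz": 0, "wx": 0, "wy": 0, "wz": 0}, {"dx": 0.4, "dy": 0, "dz": 0, "wx": 0, "wy": 0, "wz": 0}]}}

```text
time: 14.7
tcp_pos: [0.5763, -0.0491, 0.1516]
eef_rot: [-180.0, 0.1, -167.2]
ft_force: [1.0, 0.2, 0.6]
finger_gap: -0.001
grasp_force: 1.0
```

Emit:
{"name": "step_arm", "arguments": {"increments": [{"dx": 0.4, "dy": 0, "dz": 0, "wx": 0, "wy": 0, "wz": 0}, {"dx": 0.4, "dy": 0, "dz": 0, "wx": 0, "wy": 0, "wz": 0}, {"dx": 0.4, "dy": 0, "dz": 0, "wx": 0, "wy": 0, "wz": 0}, {"dx": 0.4, "dy": 0, "dz": 0, "wx": 0, "wy": 0, "wz": 0}]}}

```text
time: 15.2
tcp_pos: [0.5602, -0.0529, 0.1514]
eef_rot: [-180.0, 0.0, -167.2]
ft_force: [2.4, 0.6, 2.2]
finger_gap: 0.002
grasp_force: 1.2
```

```bash
python3 -c "
from h import *
show()"
```

```text
t 15.2 machine xy [ 0.0159 -0.0486] z 0.1514 rot [-180.     0.  -167.2] F machine [2.4 0.1] 2.2
```

Emit:
{"name": "step_arm", "arguments": {"increments": [{"dx": 0.4, "dy": 0, "dz": 0, "wx": 0, "wy": 0, "wz": 0}, {"dx": 0.4, "dy": 0, "dz": 0, "wx": 0, "wy": 0, "wz": 0}, {"dx": 0.4, "dy": 0, "dz": 0, "wx": 0, "wy": 0, "wz": 0}, {"dx": 0.4, "dy": 0, "dz": 0, "wx": 0, "wy": 0, "wz": 0}, {"dx": 0, "dy": 0, "dz": 0, "wx": 0, "wy": 0, "wz": 0}]}}

```text
time: 15.82
tcp_pos: [0.5438, -0.0564, 0.1509]
eef_rot: [180.0, -0.1, -167.2]
ft_force: [1.9, -0.9, -1.5]
finger_gap: -0.002
grasp_force: 0.5
```

Emit:
{"name": "step_arm", "arguments": {"increments": [{"dx": 0.3, "dy": 0, "dz": 0, "wx": 0, "wy": 0, "wz": 0}, {"dx": 0.3, "dy": 0, "dz": 0, "wx": 0, "wy": 0, "wz": 0}, {"dx": 0.3, "dy": 0, "dz": 0, "wx": 0, "wy": 0, "wz": 0}, {"dx": 0, "dy": 0, "dz": 0, "wx": 0, "wy": 0, "wz": 0}]}}

```text
time: 16.32
tcp_pos: [0.5354, -0.0583, 0.1512]
eef_rot: [180.0, -0.0, -167.2]
ft_force: [1.4, 0.8, 0.0]
finger_gap: 0.003
grasp_force: 0.6
```

Emit:
{"name": "step_arm", "arguments": {"increments": [{"dx": 0.2, "dy": 0, "dz": 0, "wx": 0, "wy": 0, "wz": 0}, {"dx": 0.2, "dy": 0, "dz": 0, "wx": 0, "wy": 0, "wz": 0}, {"dx": 0, "dy": 0, "dz": 0, "wx": 0, "wy": 0, "wz": 0}]}}

```text
time: 16.7
tcp_pos: [0.5317, -0.0592, 0.1513]
eef_rot: [180.0, -0.0, -167.2]
ft_force: [1.7, 0.8, 0.1]
finger_gap: 0.002
grasp_force: 0.7
```

Emit:
{"name": "step_arm", "arguments": {"increments": [{"dx": 0.2, "dy": 0, "dz": 0, "wx": 0, "wy": 0, "wz": 0}, {"dx": 0, "dy": 0, "dz": 0, "wx": 0, "wy": 0, "wz": 0}]}}

```text
time: 16.95
tcp_pos: [0.5302, -0.0596, 0.1514]
eef_rot: [-180.0, 0.0, -167.2]
ft_force: [2.0, 1.5, -0.7]
finger_gap: -0.002
grasp_force: 1.1
```

Emit:
{"name": "step_arm", "arguments": {"increments": [{"dx": 0.2, "dy": 0, "dz": 0, "wx": 0, "wy": 0, "wz": 0}, {"dx": 0, "dy": 0, "dz": 0, "wx": 0, "wy": 0, "wz": 0}]}}

```text
time: 17.2
tcp_pos: [0.5294, -0.0599, 0.1517]
eef_rot: [-180.0, 0.2, -167.2]
ft_force: [5.7, 1.3, -1.5]
finger_gap: 0.001
grasp_force: 2.3
```

Emit:
{"name": "step_arm", "arguments": {"increments": [{"dx": 0.1, "dy": 0, "dz": 0, "wx": 0, "wy": 0, "wz": 0}, {"dx": 0, "dy": 0, "dz": 0, "wx": 0, "wy": 0, "wz": 0}]}}

```text
time: 17.45
tcp_pos: [0.5291, -0.06, 0.152]
eef_rot: [-180.0, 0.2, -167.2]
ft_force: [6.4, 1.3, -2.0]
finger_gap: -0.004
grasp_force: 2.9
```

```bash
python3 -c "
from h import *
show()"
```

```text
t 17.45 machine xy [-0.0161 -0.0486] z 0.152 rot [-180.     0.2 -167.2] F machine [ 6.5 -0.1] -2.0
```

The fingers have stopped at 6.5 N after about 49 mm of travel, which matches fully home. I retreat backward, raise the arm and check.

Emit:
{"name": "step_arm", "arguments": {"increments": [{"dx": -1.5, "dy": 0, "dz": 0, "wx": 0, "wy": 0, "wz": 0}, {"dx": -2, "dy": 0, "dz": 0, "wx": 0, "wy": 0, "wz": 0}, {"dx": 0, "dy": 0, "dz": -3, "wx": 0, "wy": 0, "wz": 0}, {"dx": 0, "dy": 0, "dz": -4, "wx": 0, "wy": 0, "wz": 0}, {"dx": 0, "dy": 3, "dz": -3, "wx": 0, "wy": 0, "wz": 0}, {"dx": 0, "dy": 4, "dz": 0, "wx": 0, "wy": 0, "wz": 0}, {"dx": 0, "dy": 5, "dz": 0, "wx": 0, "wy": 0, "wz": 0}, {"dx": 0, "dy": 5, "dz": 0, "wx": 0, "wy": 0, "wz": 0}, {"dx": 0, "dy": 5, "dz": 0, "wx": 0, "wy": 0, "wz": 0}, {"dx": 0, "dy": 4, "dz": 0, "wx": 0, "wy": 0, "wz": 0}, {"dx": 0, "dy": 2, "dz": 0, "wx": 0, "wy": 0, "wz": 0}, {"dx": 0, "dy": 0, "dz": 0, "wx": 0, "wy": 0, "wz": 0}]}}

```text
time: 18.95
tcp_pos: [0.4981, 0.2221, 0.2509]
eef_rot: [180.0, -0.1, -167.0]
ft_force: [0.5, -0.4, 0.6]
finger_gap: -0.002
grasp_force: 0.0
```

```bash
python3 -c "
from h import *
show()
for c in('side','top'):
  im=vision.camera(c)
  for d in nets.regions_of(c,'lever_grip')[:2]:
    ys,xs=np.nonzero(d['mask']);print(c,round(d['p'],2),d['box'],xs.mean().round(1),ys.mean().round(1))
  g=im[190:300,260:345].max(2); # dark pixels near
  for f,k in((-.34,-.35),(-.27,-.35),(-.2,-.35),(0,-.35)): 
    p=proj(c,[m(f,k,.118),m(f,k,.145),m(f,k,.17)]); print(f,p.round(1).tolist(),[int(im[int(round(v)),int(round(u))].max()) for u,v in p])
"
```

```text
t 18.95 machine xy [0.0162 0.2333] z 0.2509 rot [ 1.80e+02 -1.00e-01 -1.67e+02] F machine [ 0.4 -0.5] 0.6
side 0.5 [278.3, 236.7, 287.9, 248.4] 280.8 240.4
-0.34 [[281.4, 243.0], [278.7, 239.9], [276.1, 236.9]] [13, 23, 23]
-0.27 [[284.2, 241.8], [282.2, 238.4], [280.3, 235.2]] [11, 26, 20]
-0.2 [[287.0, 240.7], [285.8, 237.1], [284.5, 233.6]] [124, 40, 138]
0 [[295.3, 238.0], [296.1, 233.7], [296.8, 229.6]] [62, 185, 184]
top 0.5 [314.7, 262.0, 334.1, 271.1] 326.4 265.7
-0.34 [[323.0, 267.0], [327.3, 268.5], [331.3, 269.9]] [44, 48, 55]
-0.27 [[322.6, 263.9], [326.8, 264.6], [330.8, 265.3]] [43, 43, 43]
-0.2 [[322.2, 260.8], [326.2, 260.7], [330.1, 260.7]] [135, 37, 177]
0 [[320.4, 252.0], [324.1, 249.7], [327.5, 247.5]] [200, 225, 230]
```

```bash
python3 -c "
from h import *
ims={c:vision.camera(c).max(2).astype(float) for c in('side','top')}
def mask(c,f,k):
  M=np.zeros((480*4,640*4),np.uint8)
  for L in np.linspace(.118,.17,14):
    R_=.009+.0055*np.clip((L-.118)/.03,0,1); X=m(f,k,L); p=proj(c,[X])[0]; e=K(c)[0]
    cv2.circle(M,tuple(int(v) for v in (p*4+2).round()),int(round(4*R_*e['fx']/np.linalg.norm(X-e['eye']))),255,-1)
  return cv2.resize(M,(640,480),interpolation=cv2.INTER_AREA)/255.
import itertools
for c in ims:
  g=ims[c]; best=[]
  for f,k in itertools.product(np.arange(-.42,-.1,.02),np.arange(-.42,-.2,.03)):
    w=mask(c,f,k); ring=cv2.dilate(w,np.ones((5,5)))-w
    best.append(((g*ring).sum()/ring.sum()-(g*w).sum()/w.sum(),round(f,2),round(k,2)))
  print(c,sorted(best)[::-1][:5])
"
```

```text
Traceback (most recent call last):
  File "h.py", line 5, in K
    p=vision.camera_params(c); return p,np.array([[p["fx"],0,p["cx"]],[0,p["fy"],p["cy"]],[0,0,1]]),np.array([p["k1"],0,0,0,0.]),R.from_euler("xyz",p["orientation"],degrees=True).as_matrix()
ValueError: time passes only in moves, steps and waits
```

```bash
sed -i 's/^def K/import functools\n@functools.lru_cache\ndef K/' h.py; python3 -c "
from h import *
ims={c:vision.camera(c).max(2).astype(float) for c in('side','top')}
def mask(c,f,k):
  M=np.zeros((480*4,640*4),np.uint8)
  for L in np.linspace(.118,.17,14):
    R_=.009+.0055*np.clip((L-.118)/.03,0,1); X=m(f,k,L); p=proj(c,[X])[0]; e=K(c)[0]
    cv2.circle(M,tuple(int(v) for v in (p*4+2).round()),int(round(4*R_*e['fx']/np.linalg.norm(X-e['eye']))),255,-1)
  return cv2.resize(M,(640,480),interpolation=cv2.INTER_AREA)/255.
import itertools
for c in ims:
  g=ims[c]; best=[]
  for f,k in itertools.product(np.arange(-.42,-.1,.02),np.arange(-.42,-.2,.03)):
    w=mask(c,f,k); ring=cv2.dilate(w,np.ones((5,5)))-w
    best.append((((g*ring).sum()/ring.sum()-(g*w).sum()/w.sum()).round(1),round(f,2),round(k,2)))
  print(c,sorted(best)[::-1][:5])
"
```

```text
side [(np.float64(100.0), np.float64(-0.3), np.float64(-0.39)), (np.float64(92.4), np.float64(-0.28), np.float64(-0.39)), (np.float64(88.7), np.float64(-0.3), np.float64(-0.36)), (np.float64(85.6), np.float64(-0.32), np.float64(-0.39)), (np.float64(85.2), np.float64(-0.28), np.float64(-0.42))]
top [(np.float64(122.8), np.float64(-0.28), np.float64(-0.3)), (np.float64(118.4), np.float64(-0.28), np.float64(-0.33)), (np.float64(107.8), np.float64(-0.26), np.float64(-0.3)), (np.float64(106.7), np.float64(-0.3), np.float64(-0.33)), (np.float64(97.5), np.float64(-0.3), np.float64(-0.3))]
```

Both cameras read about -0.29, near the threshold. I check the fit's bias on the start pictures, where fore is about -0.22.

```bash
python3 -c "
from h import *
import itertools
def mask(c,f,k):
  M=np.zeros((480*4,640*4),np.uint8)
  for L in np.linspace(.118,.17,14):
    R_=.009+.0055*np.clip((L-.118)/.03,0,1); X=m(f,k,L); p=proj(c,[X])[0]; e=K(c)[0]
    cv2.circle(M,tuple(int(v) for v in (p*4+2).round()),int(round(4*R_*e['fx']/np.linalg.norm(X-e['eye']))),255,-1)
  return cv2.resize(M,(640,480),interpolation=cv2.INTER_AREA)/255.
for c in('side','top'):
  g=cv2.imread(f'pics/{c}0.png').max(2).astype(float); best=[]
  for f,k in itertools.product(np.arange(-.32,-.05,.02),np.arange(-.12,.13,.03)):
    w=mask(c,f,k); ring=cv2.dilate(w,np.ones((5,5)))-w
    best.append((((g*ring).sum()/ring.sum()-(g*w).sum()/w.sum()).round(1),round(f,2),round(k,2)))
  print(c,[tuple(map(float,b)) for b in sorted(best)[::-1][:4]])
"
```

```text
side [(88.8, -0.18, -0.03), (88.0, -0.18, 0.0), (83.9, -0.16, 0.0), (83.5, -0.16, -0.03)]
top [(64.2, -0.16, 0.03), (57.5, -0.18, 0.03), (53.1, -0.14, 0.03), (45.7, -0.08, 0.03)]
```

On the start pictures the fit also reads about 0.04 short, so the lever is at about -0.33. Together with the hard stop I felt, that means fully home.

```bash
python3 -c "
from station import job
print(job.hand_in())"
```

```text
the job is handed in; nothing more can be done
None
```

I pushed the lever out of the park notch, along the cross channel and to the hard stop of the front slot on the roller's side, with no force reading above about 7 N; the job is handed in, but no verdict came back. My last camera fit put the lean at about -0.29 rad, or -0.33 after correcting for the fit's error on the start pictures.

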